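# Put the paints back in the caddy

### The job

Put the lidded blue, yellow and red paint pots back in the wooden caddy, each standing upright in the cell whose swatch has its colour, and lay the palette knife in the caddy's knife rest, its handle centred across both notched blocks. The pale sky-blue pot and the open, dried-up yellow pot do not belong to the set: leave them standing where they are, and do not tip over any of the pots.

Things in the scene. Friction and masses are not known exactly. Their poses are not given: they have to be found in the camera images.
- pot_blue: 60 ml screw-lid paint pot, deep ultramarine blue all over, lid and body. Upright cylinder 60 mm tall: body 50 mm across, ribbed lid 52 mm across forming the top 16 mm (44 to 60 mm up). Origin at the centre of its underside, z up. About 95 g.
- pot_yellow: 60 ml screw-lid paint pot, bright yellow all over, lid and body. Upright cylinder 60 mm tall: body 50 mm across, ribbed lid 52 mm across forming the top 16 mm (44 to 60 mm up). Origin at the centre of its underside, z up. About 95 g.
- pot_red: 60 ml screw-lid paint pot, crimson red all over, lid and body. Upright cylinder 60 mm tall: body 50 mm across, ribbed lid 52 mm across forming the top 16 mm (44 to 60 mm up). Origin at the centre of its underside, z up. About 95 g.
- pot_sky: 60 ml screw-lid paint pot, pale sky blue all over, lid and body. Upright cylinder 60 mm tall: body 50 mm across, ribbed lid 52 mm across forming the top 16 mm (44 to 60 mm up). Origin at the centre of its underside, z up. About 95 g. No swatch has its colour; it is to be left standing.
- pot_open: Used paint pot without a lid, off-white plastic, 46 mm tall, 46 mm across at the foot and 52 mm at the open rim, wall 2 mm, with dried-up yellow paint in the bottom. Origin at the centre of its underside, z up. Not to be put away; it is to be left standing.
- swatch_blue: Deep ultramarine blue chip, 50 x 22 x 4 mm, fixed on the caddy's front ledge before the cell it marks (which cell varies). Origin: centre of its underside, 30 mm above the table; z up, x level towards its cell, y along the row. Cell: middle 51 mm along +x, floor 22 mm below the origin (8 mm above the table), 72 mm square inside, walls 8 mm thick, tops 30 mm above the table.
- swatch_yellow: Bright yellow chip, 50 x 22 x 4 mm, fixed on the caddy's front ledge before the cell it marks (which cell varies). Origin: centre of its underside, 30 mm above the table; z up, x level towards its cell, y along the row. Cell: middle 51 mm along +x, floor 22 mm below the origin (8 mm above the table), 72 mm square inside, walls 8 mm thick, tops 30 mm above the table.
- swatch_red: Crimson red chip, 50 x 22 x 4 mm, fixed on the caddy's front ledge before the cell it marks (which cell varies). Origin: centre of its underside, 30 mm above the table; z up, x level towards its cell, y along the row. Cell: middle 51 mm along +x, floor 22 mm below the origin (8 mm above the table), 72 mm square inside, walls 8 mm thick, tops 30 mm above the table.
- knife: Palette knife lying flat, 190 mm long: dark wooden handle 110 x 18 mm, 16 mm tall, then brass ferrule, neck and round-ended steel blade, 20 mm wide, running 80 mm on from the handle 7 to 9 mm above the underside. Origin: middle of the handle's underside (balance point about 10 mm towards the blade); x along the handle to the blade, z up. 45 g.
- caddy: Fixed wooden caddy, 200 (x) by 248 mm (y). Origin: centre of underside, on the table; x from swatch ledge to knife rest, z up. Base 8 mm thick. Rest at far side: two dark blocks at y -38 and +38 mm, 8 mm thick, tops 32 mm above table, 14 mm horns at both ends leaving x 36 to 80 mm free. Handle goes along y on both, middle at x 58, y 0, blade to either side. Cell wall at x 2 to 10 mm, 30 mm high.
Things that resemble listed ones, but are neither listed nor needed, are in the scene too. There is more than one size of the pot_blue; the one meant has the size given above.

How it is judged:
At the end, for the whole second after the job is handed in: Blue, yellow and red pots stand upright (0.1 rad) on the floor of the cell of their colour, within 15 mm of its middle; the knife's handle lies flat on both blocks, within 16 mm across, 20 mm along, 0.33 rad; all at rest; sky-blue and open pots upright within 20 mm of their start (x of pot_blue in the frame of swatch_blue between 0.036 and 0.066 m and y of pot_blue in the frame of swatch_blue between -0.015 and 0.015 m and z of pot_blue in the frame of swatch_blue below -0.018 m and angle between each of pot_blue, pot_yellow, pot_red, knife, pot_sky, pot_open's own z axis and vertical below 0.1 rad and linear speed of each of pot_blue, pot_yellow, pot_red, knife below 0.02 m/s and x of pot_yellow in the frame of swatch_yellow between 0.036 and 0.066 m and y of pot_yellow in the frame of swatch_yellow between -0.015 and 0.015 m and z of pot_yellow in the frame of swatch_yellow below -0.018 m and x of pot_red in the frame of swatch_red between 0.036 and 0.066 m and y of pot_red in the frame of swatch_red between -0.015 and 0.015 m and z of pot_red in the frame of swatch_red below -0.018 m and x of knife in the frame of caddy between 0.042 and 0.074 m and y of knife in the frame of caddy between -0.02 and 0.02 m and z of knife in the frame of caddy between 0.028 and 0.037 m and angle between the x axis of knife and the y axis of caddy, either way round below 0.33 rad and distance of each of pot_sky, pot_open from where it was at the start of the episode below 0.02 m); the robot touches nothing.
It fails at once if the sky-blue pot or the open pot is moved by more than 20 mm or tipped (distance of any of pot_sky, pot_open from where it was at the start of the episode above 0.02 m or angle between any of pot_sky, pot_open's own z axis and vertical above 0.4 rad).
It fails at once if a paint pot is tipped over (angle between any of pot_blue, pot_yellow, pot_red's own z axis and vertical above 0.8 rad).
It also fails if it takes over 106 s, if anything falls off the work surface, if the arm or the gripper's body presses on something with over 40 N, if the wrist force passes 120 N, or if a joint passes its speed limit or range.

### The arm

A 7-joint arm with a two-finger parallel gripper is mounted at the origin on the work surface. World frame = base frame: x ahead of the robot, y to its left, z up, the work surface at z = 0. Lengths are in m, angles in rad, forces in N, time in s.
With the tool pointing down it reaches from about 0.425 to 0.925 m from the base axis. Payload 6.8 kg.
Tool frame: the origin (TCP) lies midway between the tips of the shut fingers; the grasp point (between the pads) lies 19 mm behind it; z points along the fingers, y is the line along which they close (so a half turn about z gives the same grasp; the last joint's range is limited). The gripper opens to 85 mm and grips with 20 to 120 N. Pads are 22 mm wide; open, the fingers measure 114 mm over their backs; the gripper's body (76 mm by 85 mm) begins 54 mm behind the grasp point. The pads swing forward as they close: fully open they stand 13 mm farther back than shut.
Start: joints at [0.993, 0.477, 0.022, 1.555, -0.011, 1.109, -0.083], TCP at [0.306, -0.602, 0.231] pointing down, gripper open.
Joint ranges: [-2.96, 2.96], [-0.34, 2.1], [-1.41, 1.46], [0.24, 2.44], [-1.37, 4.51], [0.17, 1.92], [-2.96, 2.96]. Speed limits (rad/s): [2.39, 2.39, 3.14, 3.14, 3.14, 3.14, 3.14].

### API

Orientations are given as a unit quaternion [w, x, y, z].
In Python, from station import * gives the robot as it stands. The module is installed in compiled form; this text tells all that it offers.
- The arm moves only by the shell command python3 -m jog 'ROWS' [OPENING] [FORCE]. ROWS is JSON, a list of rows, each an object of numbers: "x", "y", "z": the shift along the tool's x, y, z in m; "ax", "ay", "az": the turn, a rotation vector about the tool's x, y, z in rad. In form: [{"x": .., "y": .., "z": .., "ax": .., "ay": .., "az": ..}, ...]. A call has 1 to 12 rows; each row is the pose to reach, as a shift and turn from the pose commanded when the call began, along the tool's axes at that moment; what a row does not reach only later rows make up. A row lasts 1/10 s, in which the tool goes at most 50 mm and 8.59 degrees, less where a joint would pass 70% of its speed; a pose out of reach is approached as far as the arm can. A call with a gripper value outside its range is refused whole. OPENING is the opening, from 0 (shut) to 1 (fully open), set as the call begins (- or left out, the last holds). The fingers move at their own pace and stop on an object; FORCE is the grip in N (left out, the last holds). Time passes only in rows, so rows that repeat a pose let the fingers close. It gives the time, the measured TCP pose, the force, the opening and the grip force at its end, in the units of the state.
- get_obs(): the state, without advancing time (a new reading comes with each control period).
- read_camera(name): name is "side" or "top" or "wrist"; returns the picture (384x512x3 uint8, red, green, blue); there is no depth.
- camera_params(name): a dict with "K" (3x3 intrinsics, pixels), "D" ([k1, k2, p1, p2, k3] as OpenCV has them; the pictures are not rectified), "origin" and "attitude" of the camera in the world. Camera axes: x right, y up, looking along -z (the intrinsics and any distortion apply to the point x, -y, -z); pixel columns grow to the right and rows downward; lengths in m; the calibration is good to about 2 mm. A picture is of the moment at which its call begins: read the wrist's pose just before it. camera_params takes no time and is no camera call; for the wrist camera it gives the pose at the moment of the call.
- hand_in(): hands the job in; it is judged then, once.
The state is a dict: "t": time; "q": joint angles; "joint_vel": joint speeds; "joint_torque": joint torques, N m; "eef_pos": TCP position; "tool_rot": TCP orientation; "contact_force": force on the tool from outside, world axes, zero at the start; "torque": the same for the moment, N m; "gripper_width": opening from 0.0 (shut) to 1.0 (fully open); "grasp_force": force on a finger pad.
Only numpy, scipy, OpenCV 4.12 (cv2) and the standard library are available. Lean on these libraries where they do the work, as an engineer would, in place of code of your own. Each camera call takes 0.05 s, during which the arm holds its last target. There are 200 camera calls.

## Working session

There is one attempt and no reset: what is moved stays moved. The work goes in short steps, Python scripts to look and compute and a shell command to move; the robot and the scene stay as the last step left them, time stands still between calls to the robot, and variables do not carry over. Pictures are saved under pics/ and viewed, at most 14 in all, crops included, and the job is handed in when it is done.

```bash
mkdir -p pics; cat > h.py <<'E'
from station import *
import numpy as np, cv2
from scipy.spatial.transform import Rotation as R
def rot(q): return R.from_quat([q[1],q[2],q[3],q[0]]).as_matrix()
def cam(n):
    p=camera_params(n); A=np.array(p["attitude"],float)
    A=rot(A) if A.size==4 else A.reshape(3,3)
    return np.array(p["K"],float).reshape(3,3),np.array(p["D"],float),np.array(p["origin"],float),A
def ray(c,uv):
    K,D,o,A=c
    n=cv2.undistortPoints(np.array(uv,float).reshape(-1,1,2),K,D).reshape(-1,2)
    return o,(np.c_[n[:,0],-n[:,1],-np.ones(len(n))])@A.T
def onz(c,uv,z):
    o,d=ray(c,uv); return o+d*((z-o[2])/d[:,2])[:,None]
def pix(c,P):
    K,D,o,A=c
    q=(np.array(P,float).reshape(-1,3)-o)@A; q=q*[1,-1,-1]
    return cv2.projectPoints(q,np.zeros(3),np.zeros(3),K,D)[0].reshape(-1,2)
E
python3 - <<'E'
from h import *
o=get_obs();print({k:np.round(v,3) for k,v in o.items()})
for n in("top","side"):
    im=read_camera(n);cv2.imwrite(f"pics/{n}0.png",cv2.resize(im[:,:,::-1],None,fx=1.5,fy=1.5));np.save(f"pics/{n}0.npy",im)
    print(n,camera_params(n))
print(camera_params("wrist"))
E
```

```text
{'t': np.float64(0.0), 'q': array([ 0.993,  0.478,  0.022,  1.556, -0.011,  1.109, -0.083]), 'joint_vel': array([-0.   ,  0.001,  0.001, -0.001,  0.001, -0.001,  0.001]), 'joint_torque': array([ 1.0000e-03, -5.9644e+01,  1.6080e+00, -2.8119e+01,  1.2000e-02,
        9.0000e-03, -0.0000e+00]), 'eef_pos': array([ 0.305, -0.601,  0.23 ]), 'tool_rot': array([-0.001,  0.973,  0.233, -0.   ]), 'contact_force': array([-0.395, -0.5  , -0.262]), 'torque': array([-0.002, -0.01 , -0.01 ]), 'grasp_force': np.float64(0.0), 'gripper_width': np.float64(1.003)}
top {'K': array([[363.75195839,   0.        , 262.79424165],
       [  0.        , 363.75195839, 192.62853093],
       [  0.        ,   0.        ,   1.        ]]), 'D': array([-0.10152751,  0.        ,  0.        ,  0.        ,  0.        ]), 'origin': array([ 0.38270109, -0.00356416,  0.90552523]), 'attitude': array([-0.70248781, -0.07371377,  0.05701543,  0.70556814])}
side {'K': array([[486.16915789,   0.        , 258.44579069],
       [  0.        , 486.16915789, 191.44482056],
       [  0.        ,   0.        ,   1.        ]]), 'D': array([-0.02734205,  0.        ,  0.        ,  0.        ,  0.        ]), 'origin': array([0.44225604, 0.7450874 , 0.79153966]), 'attitude': array([-0.03486231, -0.01700817,  0.37980456,  0.92425312])}
{'K': array([[342.90260785,   0.        , 254.34088434],
       [  0.        , 342.90260785, 190.78957039],
       [  0.        ,   0.        ,   1.        ]]), 'D': array([-0.02608701,  0.        ,  0.        ,  0.        ,  0.        ]), 'origin': array([ 0.37544235, -0.56632795,  0.37186885]), 'attitude': array([ 0.84201702, -0.13258845,  0.08291446, -0.51628755])}
```

View pics/top0.png

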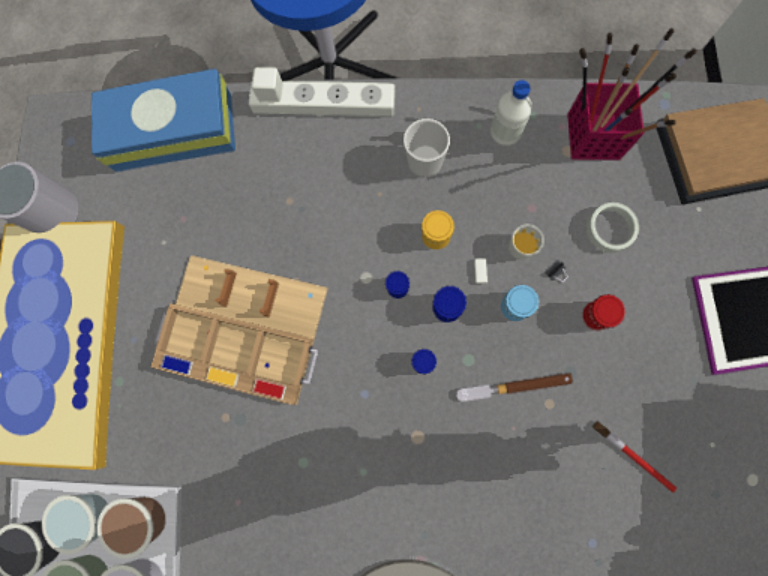

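View pics/side0.png

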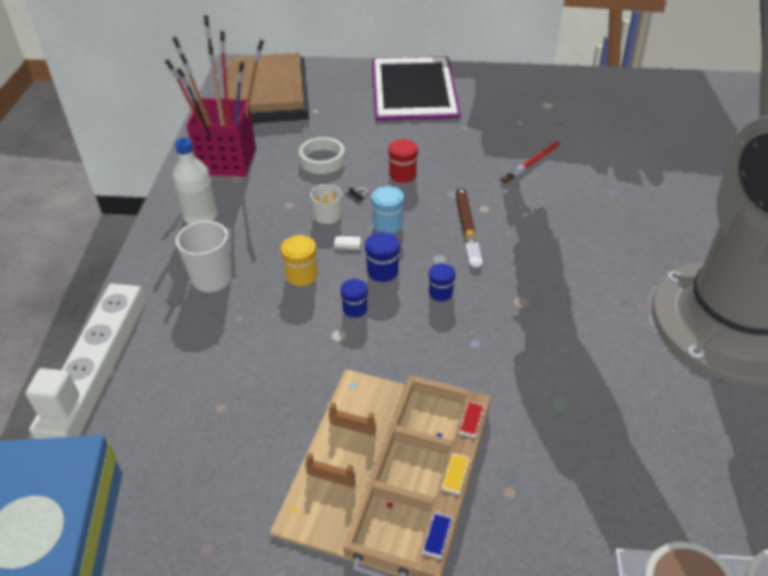

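Top view (scaled 1.5x): there are three blue candidates, at (449,303), (397,284) and (424,361). The first is clearly larger, so it fits the 52 mm lid. Yellow is at (437,228), open pot (527,240), sky (521,302), red (605,311) and the knife handle (540,384). The swatches on the caddy, from left to right, are blue (176,365), yellow (222,377) and red (268,389).

```bash
cat > m.py <<'E'
from h import *
def comp(mask,seed):
    n,l,s,c=cv2.connectedComponentsWithStats(mask.astype(np.uint8))
    ok=[i for i in range(1,n) if s[i,4]>25]
    i=min(ok,key=lambda i:np.hypot(*(c[i]-seed))); 
    ct=max(cv2.findContours((l==i).astype(np.uint8),cv2.RETR_EXTERNAL,cv2.CHAIN_APPROX_NONE)[0],key=len)
    return ct.reshape(-1,2),s[i,4]
def hue(im,lo,hi,smin=110,vmin=40,vmax=256):
    H=cv2.cvtColor(im,cv2.COLOR_RGB2HSV).astype(int); h=H[...,0]
    m=(h>=lo)&(h<=hi) if lo<hi else (h>=lo)|(h<=hi)
    return m&(H[...,1]>=smin)&(H[...,2]>=vmin)&(H[...,2]<vmax)
def pot(c,ct,z=0.06,r=0.026):
    P=onz(c,ct,z)[:,:2]; e=P.mean(0)-c[2][:2]; e/=np.linalg.norm(e); f=np.array([-e[1],e[0]])
    a=P@e; b=P@f; w=b.max()-b.min()
    return e*(a.max()-w/2+.000)+f*(b.max()+b.min())/2, w
def rect(c,ct,z):
    P=onz(c,ct,z)[:,:2]; (x,y),(w,h),_=cv2.minAreaRect((P*1000).astype(np.float32)); 
    bx=cv2.boxPoints(cv2.minAreaRect((P*1000).astype(np.float32)))
    d=bx[1]-bx[0]; d2=bx[2]-bx[1]; d=d if np.hypot(*d)>np.hypot(*d2) else d2
    return np.array([x,y])/1000,(w,h),np.degrees(np.arctan2(d[1],d[0]))%180
E
python3 - <<'E'
from m import *
im=np.load("pics/top0.npy");c=cam("top")
B=(112,135);Y=(18,32);Rd=(172,6);S=(95,110)
for n,s,h,z in[("blue",(449,303),B,.06),("small1",(397,284),B,.045),("small2",(424,361),B,.045),("yellow",(437,228),Y,.06),("red",(605,311),Rd,.06),("sky",(521,302),S,.06)]:
    ct,a=comp(hue(im,*h,90),np.array(s)/1.5); print(n,np.round(pot(c,ct,z),4) if 0 else [np.round(v,4) for v in pot(c,ct,z)],a)
for n,s,h in[("sb",(176,365),B),("sy",(222,377),Y),("sr",(268,389),Rd)]:
    ct,a=comp(hue(im,*h,120),np.array(s)/1.5); print(n,rect(c,ct,.034),a)
ct,a=comp(hue(im,3,14,90,40,180),np.array((542,384))/1.5);print("knife",rect(c,ct,.014),a,ct.min(0)*1.5,ct.max(0)*1.5)
print("open", onz(c,np.array([(527,239)])/1.5,.046))
for q in [(228,287),(269,297)]: print("block",onz(c,np.array([q])/1.5,.03))
cv2.imwrite("pics/crop.png",cv2.resize(im[120:280,230:440,::-1],None,fx=3.6,fy=3.6,interpolation=2))
E
```

```text
blue [array([ 0.5199, -0.0702]), np.float64(0.0516)] 422
small1 [array([0.5544, 0.0124]), np.float64(0.0374)] 232
small2 [array([ 0.429 , -0.0287]), np.float64(0.0379)] 214
yellow [array([ 0.6456, -0.0535]), np.float64(0.0521)] 464
red [array([ 0.5047, -0.3206]), np.float64(0.0522)] 506
sky [array([ 0.5216, -0.184 ]), np.float64(0.05)] 435
sb (array([0.42339844, 0.37417874]), (43.284549713134766, 17.753623962402344), np.float32(76.02221)) 126
sy (array([0.40474277, 0.29660809]), (45.588768005371094, 21.939132690429688), np.float32(75.083664)) 156
sr (array([0.38547302, 0.2184494 ]), (46.11587142944336, 19.430904388427734), np.float32(76.657906)) 147
knife (array([ 0.39436316, -0.21557869]), (16.185949325561523, 106.70445251464844), np.float32(97.93568)) 284 [505.5 373.5] [570.  391.5]
open [[ 0.62528543 -0.20044142  0.046     ]]
block [[0.55187607 0.29336822 0.03      ]]
block [[0.5346276  0.22324681 0.03      ]]
```

View pics/crop.png

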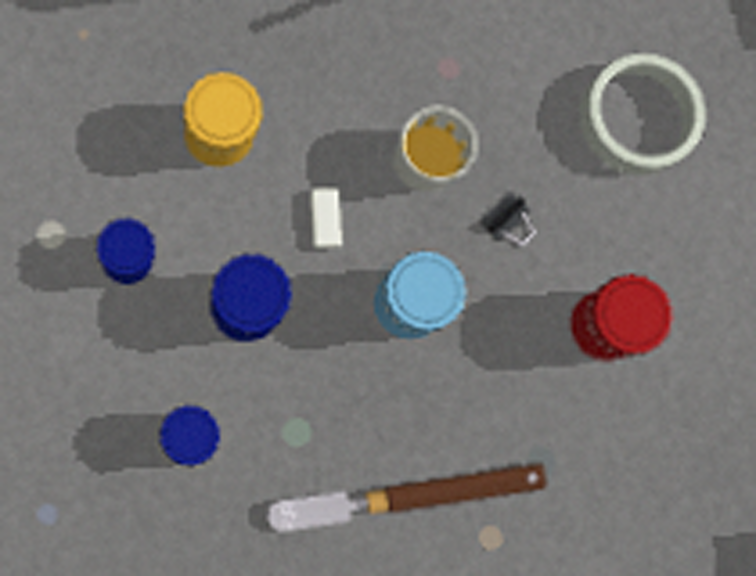

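The crop confirms it. The blue pot at crop (251,297) has a 51.6 mm lid and is the one meant. The others, at (126,251) and (190,436), are 37 mm decoys. The swatch pitch comes out at 80.1 mm, so the caddy yaw is −13.7°.

I'll keep the tool's y axis along the caddy's x throughout, which makes the pot moves pure translations.

```bash
cat > go.py <<'E'
# usage: go.py x y z yawdeg(of tool y, world)  -> shift/turn in present tool frame
import sys; from h import *
T=dict(blue=(.4730,.3621),yellow=(.4541,.2844),red=(.4352,.2067),rest=(.5435,.2627))
def go(x,y,z,yaw):
    o=get_obs(); M=rot(o["tool_rot"]); s=M.T@(np.array([x,y,z])-o["eef_pos"])
    a=np.radians(yaw); yv=np.array([np.cos(a),np.sin(a),0]); zv=np.array([0,0,-1.]); W=np.c_[np.cross(yv,zv),yv,zv]
    print("t",round(float(o["t"]),2),"pos",np.round(o["eef_pos"],4),"shift",np.round(s,4),"turn",np.round(R.from_matrix(M.T@W).as_rotvec(),3),"q",np.round(o["q"],2),"w",np.round(o["gripper_width"],3),"F",np.round(o["grasp_force"],1))
if __name__=="__main__":
    a=sys.argv[1:]; go(*[float(v) for v in a])
E
python3 go.py .5047 -.3206 .17 -13.7
```

```text
t 0.1 pos [ 0.3053 -0.6014  0.2304] shift [ 0.3049 -0.16    0.0606] turn [-0.002 -0.001 -0.862] q [ 0.99  0.48  0.02  1.56 -0.01  1.11 -0.08] w 1.0 F 0.0
```

```bash
python3 -m jog '[{"x":0.04,"y":-0.02,"z":0.01,"az":-0.12},{"x":0.08,"y":-0.04,"z":0.02,"az":-0.25},{"x":0.12,"y":-0.06,"z":0.03,"az":-0.38},{"x":0.16,"y":-0.08,"z":0.04,"az":-0.5},{"x":0.2,"y":-0.105,"z":0.045,"az":-0.62},{"x":0.24,"y":-0.125,"z":0.05,"az":-0.74},{"x":0.28,"y":-0.145,"z":0.055,"az":-0.86},{"x":0.305,"y":-0.16,"z":0.06,"az":-0.862},{"x":0.305,"y":-0.16,"z":0.06,"az":-0.862},{"x":0.305,"y":-0.16,"z":0.06,"az":-0.862}]' 1 30
python3 go.py .5047 -.3206 .10 -13.7
python3 - <<'E'
from m import *
c=cam("wrist");im=read_camera("wrist");cv2.imwrite("pics/w1.png",im[:,:,::-1])
print(pix(c,[.5047,-.3206,.06]))
E
```

```text
t 0.1 pos [ 0.3053 -0.6014  0.2304] shift [ 0.3049 -0.1599  0.1306] turn [-0.002 -0.001 -0.862] q [ 0.99  0.48  0.02  1.56 -0.01  1.11 -0.08] w 1.0 F 0.0
[[  28.23662967 -251.09210559]]validation failed for argument at $[0]...
```

View pics/w1.png

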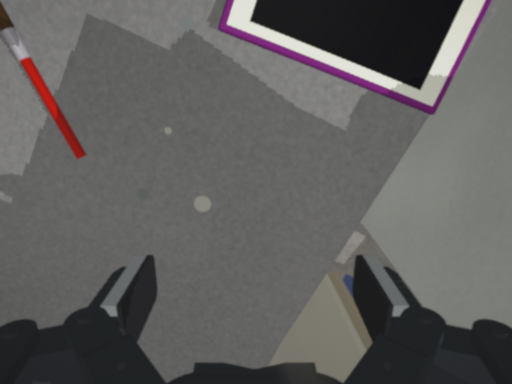

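The arm didn't move: rows need all six keys. The picture shows only the table and the open fingers, around (130,290) and (385,290).

```bash
python3 -m jog '[{"x":0.04,"y":-0.02,"z":0.01,"ax":0,"ay":0,"az":-0.12},{"x":0.08,"y":-0.04,"z":0.02,"ax":0,"ay":0,"az":-0.25},{"x":0.12,"y":-0.06,"z":0.03,"ax":0,"ay":0,"az":-0.38},{"x":0.16,"y":-0.08,"z":0.04,"ax":0,"ay":0,"az":-0.5},{"x":0.2,"y":-0.105,"z":0.045,"ax":0,"ay":0,"az":-0.62},{"x":0.24,"y":-0.125,"z":0.05,"ax":0,"ay":0,"az":-0.74},{"x":0.28,"y":-0.145,"z":0.055,"ax":0,"ay":0,"az":-0.86},{"x":0.305,"y":-0.16,"z":0.06,"ax":0,"ay":0,"az":-0.862},{"x":0.305,"y":-0.16,"z":0.06,"ax":0,"ay":0,"az":-0.862},{"x":0.305,"y":-0.16,"z":0.06,"ax":0,"ay":0,"az":-0.862}]' 1 30
python3 go.py .5047 -.3206 .10 -13.7
python3 - <<'E'
from m import *
c=cam("wrist");im=read_camera("wrist");cv2.imwrite("pics/w2.png",im[:,:,::-1])
print(pix(c,[.5047,-.3206,.06]))
E
```

```text
t: 1.15
eef_pos: [0.5051, -0.3206, 0.171]
tool_rot: [-0.0, 0.786, 0.618, -0.0]
contact_force: [-0.3, 0.6, -0.5]
gripper_width: 0.997
grasp_force: 0.0
t 1.15 pos [ 0.5051 -0.3206  0.171 ] shift [-0.0001 -0.0004  0.071 ] turn [-0.001  0.     0.002] q [ 0.66  0.43 -0.26  1.79  0.13  0.94  0.11] w 0.997 F 0.0
[[254.69409984 186.86317402]]
```

View pics/w2.png

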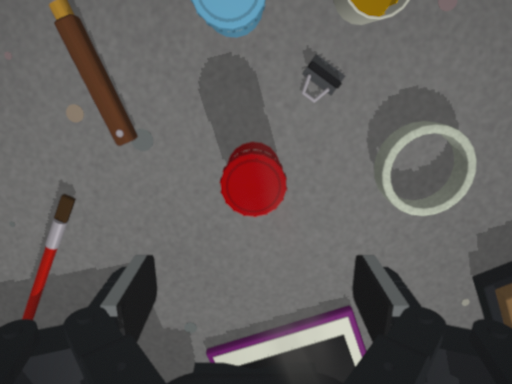

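The red lid centre is at about (254,183), against a prediction of (254.7,186.9). That agrees to about 3 mm, along the pad width. Picking it now.

```bash
python3 -m jog '[{"x":0.002,"y":0,"z":0.04,"ax":0,"ay":0,"az":0},{"x":0.002,"y":0,"z":0.08,"ax":0,"ay":0,"az":0},{"x":0.002,"y":0,"z":0.12,"ax":0,"ay":0,"az":0},{"x":0.002,"y":0,"z":0.143,"ax":0,"ay":0,"az":0},{"x":0.002,"y":0,"z":0.143,"ax":0,"ay":0,"az":0},{"x":0.002,"y":0,"z":0.143,"ax":0,"ay":0,"az":0}]' 1 30
python3 -m jog '[{"x":0,"y":0,"z":0,"ax":0,"ay":0,"az":0},{"x":0,"y":0,"z":0,"ax":0,"ay":0,"az":0},{"x":0,"y":0,"z":0,"ax":0,"ay":0,"az":0},{"x":0,"y":0,"z":0,"ax":0,"ay":0,"az":0},{"x":0,"y":0,"z":0,"ax":0,"ay":0,"az":0},{"x":0,"y":0,"z":0,"ax":0,"ay":0,"az":0},{"x":0,"y":0,"z":0,"ax":0,"ay":0,"az":0},{"x":0,"y":0,"z":0,"ax":0,"ay":0,"az":0}]' 0 30
python3 -m jog '[{"x":0,"y":0,"z":-0.03,"ax":0,"ay":0,"az":0},{"x":0,"y":0,"z":-0.06,"ax":0,"ay":0,"az":0},{"x":0,"y":0,"z":-0.1,"ax":0,"ay":0,"az":0},{"x":0,"y":0,"z":-0.14,"ax":0,"ay":0,"az":0},{"x":0,"y":0,"z":-0.14,"ax":0,"ay":0,"az":0}]'
python3 go.py .4352 .2067 .17 -13.7
python3 - <<'E'
from h import *
c=cam("wrist");im=read_camera("wrist");cv2.imwrite("pics/w3.png",im[:,:,::-1])
E
```

```text
t: 1.8
eef_pos: [0.5051, -0.3206, 0.0287]
tool_rot: [0.0, 0.787, 0.617, -0.0]
contact_force: [-0.2, -1.1, 0.1]
gripper_width: 0.997
grasp_force: 0.0
t: 2.6
eef_pos: [0.5063, -0.32, 0.0301]
tool_rot: [0.001, 0.786, 0.618, 0.0]
contact_force: [-1.3, 0.5, 6.7]
gripper_width: 0.598
grasp_force: 30.3
t: 3.1
eef_pos: [0.5092, -0.3209, 0.1752]
tool_rot: [0.005, 0.786, 0.618, 0.002]
contact_force: [1.2, -0.7, -0.5]
gripper_width: 0.599
grasp_force: 31.8
t 3.1 pos [ 0.5092 -0.3209  0.1752] shift [ 0.4951 -0.1969  0.0014] turn [ 0.011  0.003 -0.   ] q [ 0.66  0.42 -0.26  1.79  0.13  0.94  0.1 ] w 0.599 F 31.8
```

View pics/w3.png

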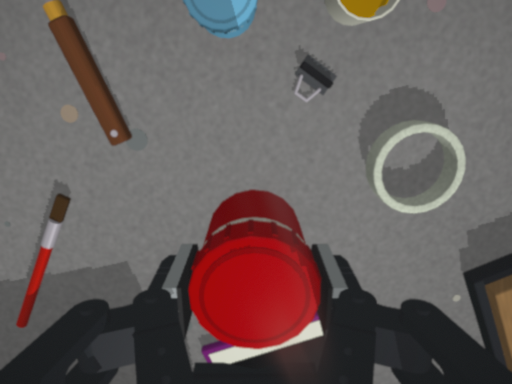

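Red is held at 0.599 × 85 ≈ 51 mm. It's upright between the pads, with its lid at (255,290). Carrying it to the red cell.

```bash
python3 -m jog '[{"x":0.03,"y":-0.012,"z":0,"ax":0,"ay":0,"az":0},{"x":0.07,"y":-0.028,"z":0,"ax":0,"ay":0,"az":0},{"x":0.115,"y":-0.046,"z":0,"ax":0,"ay":0,"az":0},{"x":0.16,"y":-0.064,"z":0,"ax":0,"ay":0,"az":0},{"x":0.205,"y":-0.082,"z":0,"ax":0,"ay":0,"az":0},{"x":0.25,"y":-0.1,"z":0,"ax":0,"ay":0,"az":0},{"x":0.295,"y":-0.118,"z":0,"ax":0,"ay":0,"az":0},{"x":0.34,"y":-0.136,"z":0,"ax":0,"ay":0,"az":0},{"x":0.385,"y":-0.154,"z":0,"ax":0,"ay":0,"az":0},{"x":0.425,"y":-0.17,"z":0,"ax":0,"ay":0,"az":0},{"x":0.465,"y":-0.185,"z":0,"ax":0,"ay":0,"az":0},{"x":0.495,"y":-0.194,"z":0,"ax":0,"ay":0,"az":0}]'
python3 -m jog '[{"x":0,"y":0,"z":0,"ax":0,"ay":0,"az":0},{"x":0,"y":0,"z":0,"ax":0,"ay":0,"az":0},{"x":0,"y":0,"z":0,"ax":0,"ay":0,"az":0}]'
python3 go.py .4352 .2067 .037 -13.7
python3 - <<'E'
from m import *
c=cam("wrist");im=read_camera("wrist");cv2.imwrite("pics/w4.png",im[:,:,::-1])
# caddy points predicted: red-cell middle at wall top / swatch centre
for n,p in dict(sr=(.3856,.2187,.034),sy=(.4045,.2964,.034),cell=(.4352,.2067,.008)).items(): print(n,pix(c,p))
T=cam("top");im=read_camera("top");cv2.imwrite("pics/t4.png",im[:,:,::-1])
ct,a=comp(hue(im,172,6,90),pix(T,[.4352,.2067,.2])[0]);print(a,[pot(T,ct,z) for z in(.2,.205)])
E
```

```text
t: 4.35
eef_pos: [0.4327, 0.2102, 0.1678]
tool_rot: [-0.0, 0.786, 0.619, -0.0]
contact_force: [0.8, -0.2, -1.4]
gripper_width: 0.598
grasp_force: 31.8
t: 4.65
eef_pos: [0.434, 0.2061, 0.1676]
tool_rot: [0.0, 0.787, 0.617, -0.001]
contact_force: [-0.6, -0.4, -1.0]
gripper_width: 0.601
grasp_force: 31.8
t 4.65 pos [0.434  0.2061 0.1676] shift [0.0011 0.0011 0.1306] turn [-0.001  0.002 -0.001] q [-0.11  0.28 -0.54  2.04  0.19  0.86 -0.99] w 0.601 F 31.8
sr [[195.14500661 177.60171113]]
sy [[189.57563803  76.84688942]]
cell [[256.22061921 169.61823339]]
347 [(array([0.42838341, 0.17651165]), np.float64(0.05042862571682988)), (array([0.42805967, 0.17523547]), np.float64(0.050071242139912875))]
```

View pics/w4.png

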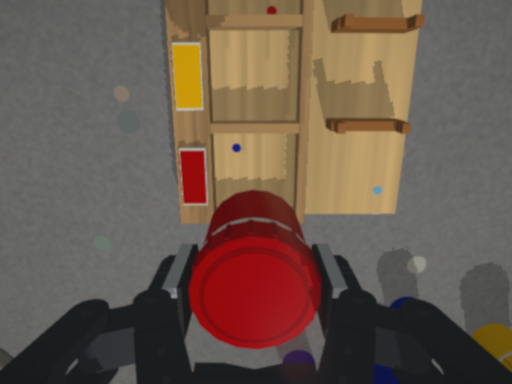

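Red swatch centre is at (193,177), against a predicted (195,178), so the caddy estimate holds to within 2 mm. Lowering and releasing.

```bash
python3 -m jog '[{"x":0.001,"y":0,"z":0.04,"ax":0,"ay":0,"az":0},{"x":0.001,"y":0,"z":0.08,"ax":0,"ay":0,"az":0},{"x":0.001,"y":0,"z":0.11,"ax":0,"ay":0,"az":0},{"x":0.001,"y":0,"z":0.122,"ax":0,"ay":0,"az":0},{"x":0.001,"y":0,"z":0.129,"ax":0,"ay":0,"az":0},{"x":0.001,"y":0,"z":0.129,"ax":0,"ay":0,"az":0},{"x":0.001,"y":0,"z":0.129,"ax":0,"ay":0,"az":0}]'
python3 -m jog '[{"x":0,"y":0,"z":0,"ax":0,"ay":0,"az":0},{"x":0,"y":0,"z":0,"ax":0,"ay":0,"az":0},{"x":0,"y":0,"z":0,"ax":0,"ay":0,"az":0},{"x":0,"y":0,"z":0,"ax":0,"ay":0,"az":0},{"x":0,"y":0,"z":0,"ax":0,"ay":0,"az":0}]' 0.9
python3 -m jog '[{"x":0,"y":0,"z":-0.03,"ax":0,"ay":0,"az":0},{"x":0,"y":0,"z":-0.07,"ax":0,"ay":0,"az":0},{"x":0,"y":0,"z":-0.11,"ax":0,"ay":0,"az":0},{"x":0,"y":0,"z":-0.14,"ax":0,"ay":0,"az":0},{"x":0,"y":0,"z":-0.14,"ax":0,"ay":0,"az":0}]' 1
python3 go.py .5199 -.0702 .17 -13.7
python3 - <<'E'
from m import *
c=cam("wrist");im=read_camera("wrist");cv2.imwrite("pics/w5.png",im[:,:,::-1])
print(pix(c,[.4352,.2067,.068]),pix(c,(.3856,.2187,.034)))
E
```

```text
t: 5.45
eef_pos: [0.4355, 0.209, 0.0405]
tool_rot: [0.0, 0.786, 0.618, 0.001]
contact_force: [0.3, -0.6, -0.9]
gripper_width: 0.593
grasp_force: 31.8
t: 5.95
eef_pos: [0.4346, 0.2086, 0.0394]
tool_rot: [0.0, 0.786, 0.618, 0.0]
contact_force: [-0.1, 0.2, -0.6]
gripper_width: 0.902
grasp_force: 0.0
t: 6.45
eef_pos: [0.4369, 0.2101, 0.1834]
tool_rot: [0.001, 0.786, 0.618, 0.004]
contact_force: [0.5, 0.4, -0.3]
gripper_width: 0.998
grasp_force: 0.0
t 6.45 pos [0.4369 0.2101 0.1834] shift [-0.2527  0.147   0.0131] turn [ 0.006 -0.005 -0.   ] q [-0.1   0.27 -0.55  2.02  0.18  0.89 -0.99] w 0.998 F 0.0
[[253.2117452  190.32027993]] [[195.19552922 178.83569108]]
```

View pics/w5.png

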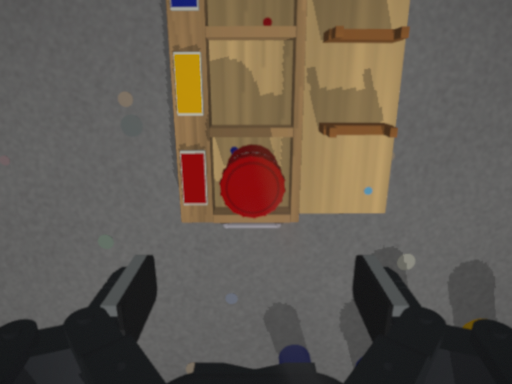

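Red stands in its cell with its lid at (253,183), about 4 mm from the middle. Next, blue.

```bash
python3 -m jog '[{"x":-0.035,"y":0.02,"z":0,"ax":0,"ay":0,"az":0},{"x":-0.075,"y":0.044,"z":0,"ax":0,"ay":0,"az":0},{"x":-0.115,"y":0.067,"z":0,"ax":0,"ay":0,"az":0},{"x":-0.155,"y":0.09,"z":0.005,"ax":0,"ay":0,"az":0},{"x":-0.195,"y":0.113,"z":0.01,"ax":0,"ay":0,"az":0},{"x":-0.23,"y":0.134,"z":0.012,"ax":0,"ay":0,"az":0},{"x":-0.252,"y":0.147,"z":0.012,"ax":0,"ay":0,"az":0},{"x":-0.252,"y":0.147,"z":0.012,"ax":0,"ay":0,"az":0},{"x":-0.252,"y":0.147,"z":0.012,"ax":0,"ay":0,"az":0},{"x":-0.252,"y":0.147,"z":0.012,"ax":0,"ay":0,"az":0}]' 1
cat > chk.py <<'E'
# chk.py X Y huelo huehi : wrist view of a lid near X,Y -> refined centre and shift
import sys; from m import *; import go
X,Y,a,b,z=map(float,sys.argv[1:6]); c=cam("wrist");im=read_camera("wrist")
ct,n=comp(hue(im,a,b,90),pix(c,[X,Y,z])[0]); p,w=pot(c,ct,z); print("lid",p,"width",w,n)
go.go(*p,.028,-13.7)
E
python3 chk.py .5199 -.0702 112 135 .06
```

```text
t: 7.5
eef_pos: [0.517, -0.0695, 0.1665]
tool_rot: [-0.001, 0.786, 0.619, -0.0]
contact_force: [-0.0, 0.8, 0.1]
gripper_width: 0.998
grasp_force: 0.0
lid [ 0.51872563 -0.06757194] width 0.05141644645429577 3941
t 7.55 pos [ 0.5171 -0.0694  0.1668] shift [0.0021 0.0013 0.1388] turn [-0.001 -0.     0.003] q [ 0.34  0.33 -0.39  1.96  0.16  0.88 -0.37] w 0.999 F 0.0
```

```bash
python3 -m jog '[{"x":0.002,"y":0.001,"z":0.04,"ax":0,"ay":0,"az":0},{"x":0.002,"y":0.001,"z":0.08,"ax":0,"ay":0,"az":0},{"x":0.002,"y":0.001,"z":0.12,"ax":0,"ay":0,"az":0},{"x":0.002,"y":0.001,"z":0.138,"ax":0,"ay":0,"az":0},{"x":0.002,"y":0.001,"z":0.138,"ax":0,"ay":0,"az":0},{"x":0.002,"y":0.001,"z":0.138,"ax":0,"ay":0,"az":0}]' 1 30
python3 -m jog '[{"x":0,"y":0,"z":0,"ax":0,"ay":0,"az":0},{"x":0,"y":0,"z":0,"ax":0,"ay":0,"az":0},{"x":0,"y":0,"z":0,"ax":0,"ay":0,"az":0},{"x":0,"y":0,"z":0,"ax":0,"ay":0,"az":0},{"x":0,"y":0,"z":0,"ax":0,"ay":0,"az":0},{"x":0,"y":0,"z":0,"ax":0,"ay":0,"az":0},{"x":0,"y":0,"z":0,"ax":0,"ay":0,"az":0},{"x":0,"y":0,"z":0,"ax":0,"ay":0,"az":0}]' 0 30
python3 -m jog '[{"x":0,"y":0,"z":-0.03,"ax":0,"ay":0,"az":0},{"x":0,"y":0,"z":-0.06,"ax":0,"ay":0,"az":0},{"x":0,"y":0,"z":-0.1,"ax":0,"ay":0,"az":0},{"x":0,"y":0,"z":-0.14,"ax":0,"ay":0,"az":0},{"x":0,"y":0,"z":-0.14,"ax":0,"ay":0,"az":0},{"x":0,"y":0,"z":-0.14,"ax":0,"ay":0,"az":0}]'
python3 go.py .4730 .3621 .168 -13.7
```

```text
t: 8.15
eef_pos: [0.5194, -0.0683, 0.0297]
tool_rot: [-0.0, 0.786, 0.618, 0.0]
contact_force: [0.3, 0.2, -0.1]
gripper_width: 0.997
grasp_force: 0.0
t: 8.95
eef_pos: [0.5201, -0.0693, 0.0307]
tool_rot: [0.001, 0.786, 0.618, 0.001]
contact_force: [-0.7, 0.5, 7.0]
gripper_width: 0.599
grasp_force: 30.1
t: 9.55
eef_pos: [0.5196, -0.0696, 0.1705]
tool_rot: [0.001, 0.786, 0.618, 0.001]
contact_force: [-0.4, -0.2, -0.6]
gripper_width: 0.599
grasp_force: 32.1
t 9.55 pos [ 0.5196 -0.0696  0.1705] shift [ 0.4083 -0.1476  0.002 ] turn [ 0.003  0.    -0.   ] q [ 0.35  0.33 -0.4   1.96  0.17  0.89 -0.38] w 0.599 F 32.1
```

```bash
python3 -m jog '[{"x":0.03,"y":-0.011,"z":0,"ax":0,"ay":0,"az":0},{"x":0.07,"y":-0.025,"z":0,"ax":0,"ay":0,"az":0},{"x":0.11,"y":-0.04,"z":0,"ax":0,"ay":0,"az":0},{"x":0.15,"y":-0.054,"z":0,"ax":0,"ay":0,"az":0},{"x":0.19,"y":-0.069,"z":0,"ax":0,"ay":0,"az":0},{"x":0.23,"y":-0.083,"z":0,"ax":0,"ay":0,"az":0},{"x":0.27,"y":-0.098,"z":0,"ax":0,"ay":0,"az":0},{"x":0.31,"y":-0.112,"z":0,"ax":0,"ay":0,"az":0},{"x":0.35,"y":-0.127,"z":0,"ax":0,"ay":0,"az":0},{"x":0.385,"y":-0.14,"z":0,"ax":0,"ay":0,"az":0},{"x":0.408,"y":-0.148,"z":0,"ax":0,"ay":0,"az":0},{"x":0.408,"y":-0.148,"z":0,"ax":0,"ay":0,"az":0}]'
python3 -m jog '[{"x":0,"y":0,"z":0,"ax":0,"ay":0,"az":0},{"x":0,"y":0,"z":0,"ax":0,"ay":0,"az":0},{"x":0,"y":0,"z":0,"ax":0,"ay":0,"az":0}]'
python3 go.py .4730 .3621 .039 -13.7
```

```text
t: 10.75
eef_pos: [0.4691, 0.3662, 0.1677]
tool_rot: [-0.001, 0.784, 0.62, -0.001]
contact_force: [0.4, 0.1, -1.4]
gripper_width: 0.597
grasp_force: 32.1
t: 11.05
eef_pos: [0.4723, 0.3604, 0.1687]
tool_rot: [0.0, 0.787, 0.617, -0.001]
contact_force: [0.2, -0.2, -1.6]
gripper_width: 0.599
grasp_force: 32.1
t 11.05 pos [0.4723 0.3604 0.1687] shift [0.002  0.0003 0.1297] turn [-0.     0.002 -0.002] q [-0.36  0.46 -0.52  1.79  0.28  0.97 -1.23] w 0.599 F 32.1
```

```bash
python3 -m jog '[{"x":0,"y":0,"z":0.04,"ax":0,"ay":0,"az":0},{"x":0,"y":0,"z":0.08,"ax":0,"ay":0,"az":0},{"x":0,"y":0,"z":0.11,"ax":0,"ay":0,"az":0},{"x":0,"y":0,"z":0.122,"ax":0,"ay":0,"az":0},{"x":0,"y":0,"z":0.129,"ax":0,"ay":0,"az":0},{"x":0,"y":0,"z":0.129,"ax":0,"ay":0,"az":0},{"x":0,"y":0,"z":0.129,"ax":0,"ay":0,"az":0}]'
python3 -m jog '[{"x":0,"y":0,"z":0,"ax":0,"ay":0,"az":0},{"x":0,"y":0,"z":0,"ax":0,"ay":0,"az":0},{"x":0,"y":0,"z":0,"ax":0,"ay":0,"az":0},{"x":0,"y":0,"z":0,"ax":0,"ay":0,"az":0},{"x":0,"y":0,"z":0,"ax":0,"ay":0,"az":0}]' 0.9
python3 -m jog '[{"x":0,"y":0,"z":-0.03,"ax":0,"ay":0,"az":0},{"x":0,"y":0,"z":-0.07,"ax":0,"ay":0,"az":0},{"x":0,"y":0,"z":-0.11,"ax":0,"ay":0,"az":0},{"x":0,"y":0,"z":-0.13,"ax":0,"ay":0,"az":0},{"x":0,"y":0,"z":-0.13,"ax":0,"ay":0,"az":0}]' 1
python3 chk.py .4730 .3621 112 135 .068
python3 go.py .6456 -.0535 .17 -13.7
```

```text
t: 11.75
eef_pos: [0.4729, 0.3628, 0.0418]
tool_rot: [-0.0, 0.786, 0.618, 0.001]
contact_force: [0.9, -0.1, -0.8]
gripper_width: 0.596
grasp_force: 32.1
t: 12.25
eef_pos: [0.472, 0.3622, 0.0405]
tool_rot: [0.0, 0.786, 0.618, 0.0]
contact_force: [0.9, 0.4, -0.1]
gripper_width: 0.899
grasp_force: 0.0
t: 12.75
eef_pos: [0.4735, 0.3638, 0.174]
tool_rot: [0.0, 0.786, 0.618, 0.003]
contact_force: [0.4, 0.2, 0.0]
gripper_width: 0.998
grasp_force: 0.0
lid [0.47223493 0.36533208] width 0.05077028048870608 3825
t 12.8 pos [0.4726 0.3627 0.1718] shift [ 0.0021 -0.0013  0.1438] turn [ 0.002 -0.002 -0.   ] q [-0.36  0.46 -0.53  1.78  0.28  0.97 -1.24] w 1.004 F 0.0
t 12.8 pos [0.4726 0.3627 0.1718] shift [-0.3634  0.2666  0.0015] turn [ 0.002 -0.002 -0.   ] q [-0.36  0.46 -0.53  1.78  0.28  0.97 -1.24] w 1.004 F 0.0
```

Blue is placed within 4 mm of its cell's middle. Yellow next.

```bash
python3 -m jog '[{"x":-0.03,"y":0.022,"z":0,"ax":0,"ay":0,"az":0},{"x":-0.065,"y":0.048,"z":0,"ax":0,"ay":0,"az":0},{"x":-0.1,"y":0.073,"z":0,"ax":0,"ay":0,"az":0},{"x":-0.135,"y":0.099,"z":0,"ax":0,"ay":0,"az":0},{"x":-0.17,"y":0.125,"z":0,"ax":0,"ay":0,"az":0},{"x":-0.205,"y":0.15,"z":0,"ax":0,"ay":0,"az":0},{"x":-0.24,"y":0.176,"z":0,"ax":0,"ay":0,"az":0},{"x":-0.275,"y":0.202,"z":0,"ax":0,"ay":0,"az":0},{"x":-0.31,"y":0.227,"z":0,"ax":0,"ay":0,"az":0},{"x":-0.345,"y":0.253,"z":0,"ax":0,"ay":0,"az":0},{"x":-0.363,"y":0.267,"z":0,"ax":0,"ay":0,"az":0},{"x":-0.363,"y":0.267,"z":0,"ax":0,"ay":0,"az":0}]' 1
python3 -m jog '[{"x":0,"y":0,"z":0,"ax":0,"ay":0,"az":0},{"x":0,"y":0,"z":0,"ax":0,"ay":0,"az":0},{"x":0,"y":0,"z":0,"ax":0,"ay":0,"az":0}]'
python3 chk.py .6456 -.0535 18 32 .06
```

```text
t: 14.0
eef_pos: [0.6453, -0.0595, 0.1679]
tool_rot: [0.0, 0.789, 0.615, -0.002]
contact_force: [0.2, -0.2, -0.7]
gripper_width: 1.0
grasp_force: 0.0
t: 14.3
eef_pos: [0.6449, -0.0518, 0.17]
tool_rot: [-0.0, 0.786, 0.619, -0.0]
contact_force: [-0.5, -0.2, -0.5]
gripper_width: 1.001
grasp_force: 0.0
lid [ 0.64415491 -0.05093614] width 0.052292364760859966 3983
t 14.35 pos [ 0.645  -0.0521  0.1702] shift [ 0.0009 -0.001   0.1422] turn [-0.    -0.     0.002] q [ 0.28  0.52 -0.41  1.66  0.24  1.01 -0.45] w 1.0 F 0.0
```

```bash
python3 -m jog '[{"x":0.001,"y":-0.001,"z":0.04,"ax":0,"ay":0,"az":0},{"x":0.001,"y":-0.001,"z":0.08,"ax":0,"ay":0,"az":0},{"x":0.001,"y":-0.001,"z":0.12,"ax":0,"ay":0,"az":0},{"x":0.001,"y":-0.001,"z":0.142,"ax":0,"ay":0,"az":0},{"x":0.001,"y":-0.001,"z":0.142,"ax":0,"ay":0,"az":0},{"x":0.001,"y":-0.001,"z":0.142,"ax":0,"ay":0,"az":0}]' 1 30
python3 -m jog '[{"x":0,"y":0,"z":0,"ax":0,"ay":0,"az":0},{"x":0,"y":0,"z":0,"ax":0,"ay":0,"az":0},{"x":0,"y":0,"z":0,"ax":0,"ay":0,"az":0},{"x":0,"y":0,"z":0,"ax":0,"ay":0,"az":0},{"x":0,"y":0,"z":0,"ax":0,"ay":0,"az":0},{"x":0,"y":0,"z":0,"ax":0,"ay":0,"az":0},{"x":0,"y":0,"z":0,"ax":0,"ay":0,"az":0},{"x":0,"y":0,"z":0,"ax":0,"ay":0,"az":0}]' 0 30
python3 -m jog '[{"x":0,"y":0,"z":-0.03,"ax":0,"ay":0,"az":0},{"x":0,"y":0,"z":-0.06,"ax":0,"ay":0,"az":0},{"x":0,"y":0,"z":-0.1,"ax":0,"ay":0,"az":0},{"x":0,"y":0,"z":-0.14,"ax":0,"ay":0,"az":0},{"x":0,"y":0,"z":-0.14,"ax":0,"ay":0,"az":0},{"x":0,"y":0,"z":-0.14,"ax":0,"ay":0,"az":0}]'
python3 go.py .4541 .2844 .168 -13.7
```

```text
t: 14.95
eef_pos: [0.6449, -0.0518, 0.0289]
tool_rot: [-0.0, 0.786, 0.618, 0.0]
contact_force: [-0.6, 0.0, 0.2]
gripper_width: 1.002
grasp_force: 0.0
t: 15.75
eef_pos: [0.6457, -0.0525, 0.0302]
tool_rot: [0.001, 0.786, 0.618, 0.001]
contact_force: [-1.8, 0.1, 6.2]
gripper_width: 0.597
grasp_force: 30.3
t: 16.35
eef_pos: [0.6453, -0.0527, 0.1699]
tool_rot: [0.001, 0.786, 0.618, 0.001]
contact_force: [-0.6, 0.4, -2.7]
gripper_width: 0.597
grasp_force: 32.0
t 16.35 pos [ 0.6453 -0.0527  0.1699] shift [ 0.2822 -0.2656  0.0012] turn [ 0.003 -0.    -0.   ] q [ 0.28  0.52 -0.42  1.66  0.24  1.   -0.45] w 0.597 F 32.0
```

```bash
python3 -m jog '[{"x":0.02,"y":-0.019,"z":0,"ax":0,"ay":0,"az":0},{"x":0.05,"y":-0.047,"z":0,"ax":0,"ay":0,"az":0},{"x":0.08,"y":-0.075,"z":0,"ax":0,"ay":0,"az":0},{"x":0.11,"y":-0.103,"z":0,"ax":0,"ay":0,"az":0},{"x":0.14,"y":-0.132,"z":0,"ax":0,"ay":0,"az":0},{"x":0.17,"y":-0.16,"z":0,"ax":0,"ay":0,"az":0},{"x":0.2,"y":-0.188,"z":0,"ax":0,"ay":0,"az":0},{"x":0.23,"y":-0.216,"z":0,"ax":0,"ay":0,"az":0},{"x":0.26,"y":-0.245,"z":0,"ax":0,"ay":0,"az":0},{"x":0.282,"y":-0.265,"z":0,"ax":0,"ay":0,"az":0},{"x":0.282,"y":-0.265,"z":0,"ax":0,"ay":0,"az":0},{"x":0.282,"y":-0.265,"z":0,"ax":0,"ay":0,"az":0}]'
python3 -m jog '[{"x":0,"y":0,"z":0,"ax":0,"ay":0,"az":0},{"x":0,"y":0,"z":0,"ax":0,"ay":0,"az":0},{"x":0,"y":0,"z":0,"ax":0,"ay":0,"az":0}]'
python3 go.py .4541 .2844 .039 -13.7
```

```text
t: 17.55
eef_pos: [0.453, 0.2839, 0.1671]
tool_rot: [0.0, 0.786, 0.618, -0.001]
contact_force: [-0.1, 0.1, -1.4]
gripper_width: 0.595
grasp_force: 32.0
t: 17.85
eef_pos: [0.4545, 0.283, 0.168]
tool_rot: [0.0, 0.787, 0.617, -0.0]
contact_force: [0.7, 0.1, -0.6]
gripper_width: 0.598
grasp_force: 32.0
t 17.85 pos [0.4545 0.283  0.168 ] shift [ 0.0013 -0.0008  0.129 ] turn [-0.     0.001 -0.002] q [-0.23  0.38 -0.55  1.92  0.24  0.91 -1.14] w 0.598 F 32.0
```

```bash
python3 -m jog '[{"x":0,"y":0,"z":0.04,"ax":0,"ay":0,"az":0},{"x":0,"y":0,"z":0.08,"ax":0,"ay":0,"az":0},{"x":0,"y":0,"z":0.11,"ax":0,"ay":0,"az":0},{"x":0,"y":0,"z":0.122,"ax":0,"ay":0,"az":0},{"x":0,"y":0,"z":0.129,"ax":0,"ay":0,"az":0},{"x":0,"y":0,"z":0.129,"ax":0,"ay":0,"az":0},{"x":0,"y":0,"z":0.129,"ax":0,"ay":0,"az":0}]'
python3 -m jog '[{"x":0,"y":0,"z":0,"ax":0,"ay":0,"az":0},{"x":0,"y":0,"z":0,"ax":0,"ay":0,"az":0},{"x":0,"y":0,"z":0,"ax":0,"ay":0,"az":0},{"x":0,"y":0,"z":0,"ax":0,"ay":0,"az":0},{"x":0,"y":0,"z":0,"ax":0,"ay":0,"az":0}]' 0.9
python3 -m jog '[{"x":0,"y":0,"z":-0.03,"ax":0,"ay":0,"az":0},{"x":0,"y":0,"z":-0.07,"ax":0,"ay":0,"az":0},{"x":0,"y":0,"z":-0.11,"ax":0,"ay":0,"az":0},{"x":0,"y":0,"z":-0.13,"ax":0,"ay":0,"az":0},{"x":0,"y":0,"z":-0.13,"ax":0,"ay":0,"az":0},{"x":0,"y":0,"z":-0.13,"ax":0,"ay":0,"az":0}]' 1
python3 chk.py .4541 .2844 18 32 .068
python3 - <<'E'
from h import *
c=cam("wrist");im=read_camera("wrist");cv2.imwrite("pics/w6.png",im[:,:,::-1])
f=lambda u,y:(.4541+.034*.9716+u*.9716+y*.2365, .2844-.034*.2365-u*.2365+y*.9716)
print({k:np.round(pix(c,[*f(*k),.032])[0]) for k in [(.058,-.038),(.058,.038)]})
E
python3 go.py .3943 -.2156 .15 7.9
```

```text
t: 18.55
eef_pos: [0.4549, 0.2849, 0.0406]
tool_rot: [0.0, 0.786, 0.618, 0.001]
contact_force: [0.5, 0.4, -1.3]
gripper_width: 0.596
grasp_force: 32.0
t: 19.05
eef_pos: [0.4541, 0.2842, 0.0394]
tool_rot: [0.0, 0.786, 0.618, 0.0]
contact_force: [0.7, 0.0, 0.5]
gripper_width: 0.899
grasp_force: 0.0
t: 19.65
eef_pos: [0.454, 0.284, 0.1693]
tool_rot: [0.0, 0.786, 0.618, 0.0]
contact_force: [-0.3, -0.5, -0.7]
gripper_width: 1.001
grasp_force: 0.0
lid [0.44638611 0.23884205] width 0.06333770647411713 7154
t 19.7 pos [0.4535 0.2836 0.1684] shift [-0.045   0.0038  0.1405] turn [-0.001  0.001 -0.   ] q [-0.22  0.38 -0.56  1.92  0.25  0.91 -1.14] w 0.998 F 0.0
{(0.058, -0.038): array([360., 218.]), (0.058, 0.038): array([369., 131.])}
t 19.75 pos [0.4533 0.2835 0.1681] shift [-0.4988  0.0609  0.0188] turn [-0.002  0.001 -0.377] q [-0.22  0.38 -0.56  1.92  0.25  0.91 -1.14] w 1.005 F 0.0
```

View pics/w6.png

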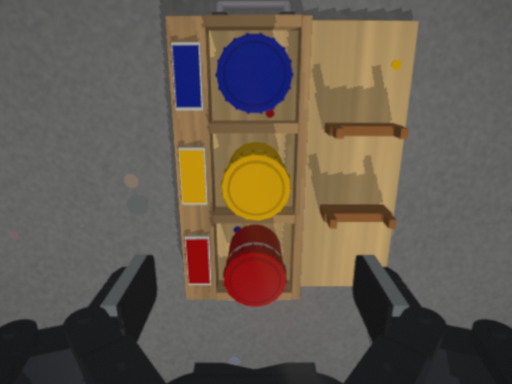

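All three pots stand in their cells: blue (255,73), yellow (257,187), red (255,280). The rest blocks at (368,131) and (359,217) match the prediction. Next the knife, with a detour outwards to stay clear of the inner reach limit.

```bash
python3 -m jog '[{"x":-0.03,"y":0.02,"z":0,"ax":0,"ay":0,"az":-0.03},{"x":-0.07,"y":0.045,"z":0,"ax":0,"ay":0,"az":-0.08},{"x":-0.115,"y":0.065,"z":0,"ax":0,"ay":0,"az":-0.12},{"x":-0.16,"y":0.08,"z":0,"ax":0,"ay":0,"az":-0.16},{"x":-0.205,"y":0.09,"z":0,"ax":0,"ay":0,"az":-0.2},{"x":-0.25,"y":0.095,"z":0,"ax":0,"ay":0,"az":-0.24},{"x":-0.295,"y":0.095,"z":0,"ax":0,"ay":0,"az":-0.28},{"x":-0.34,"y":0.09,"z":0,"ax":0,"ay":0,"az":-0.32},{"x":-0.385,"y":0.082,"z":0.005,"ax":0,"ay":0,"az":-0.35},{"x":-0.43,"y":0.073,"z":0.01,"ax":0,"ay":0,"az":-0.377},{"x":-0.47,"y":0.066,"z":0.015,"ax":0,"ay":0,"az":-0.377},{"x":-0.499,"y":0.061,"z":0.019,"ax":0,"ay":0,"az":-0.377}]' 1
python3 -m jog '[{"x":0,"y":0,"z":0,"ax":0,"ay":0,"az":0},{"x":0,"y":0,"z":0,"ax":0,"ay":0,"az":0},{"x":0,"y":0,"z":0,"ax":0,"ay":0,"az":0},{"x":0,"y":0,"z":0,"ax":0,"ay":0,"az":0}]' 0.5
cat > kn.py <<'E'
from m import *; import go
c=cam("wrist");im=read_camera("wrist");cv2.imwrite("pics/w7.png",im[:,:,::-1])
ct,n=comp(hue(im,3,14,90,40,180),pix(c,[.3943,-.2156,.016])[0]);p,s,a=rect(c,ct,.015);print(p,s,a,n)
go.go(*p,.005,a-90)
E
python3 kn.py
```

```text
t: 20.95
eef_pos: [0.3924, -0.2172, 0.1488]
tool_rot: [-0.001, 0.658, 0.753, -0.001]
contact_force: [-0.1, 0.4, 0.3]
gripper_width: 1.0
grasp_force: 0.0
t: 21.35
eef_pos: [0.3957, -0.2138, 0.1502]
tool_rot: [-0.0, 0.656, 0.755, 0.0]
contact_force: [0.5, 0.5, -0.2]
gripper_width: 0.497
grasp_force: 0.0
[ 0.39222055 -0.2133217 ] (16.50531005859375, 107.5629653930664) 98.098274 2394
t 21.4 pos [ 0.3957 -0.2139  0.1503] shift [ 0.001  -0.0034  0.1453] turn [ 0.    -0.    -0.001] q [ 0.73  0.25 -0.43  2.13  0.14  0.79  0.36] w 0.501 F 0.0
```

View pics/w7.png

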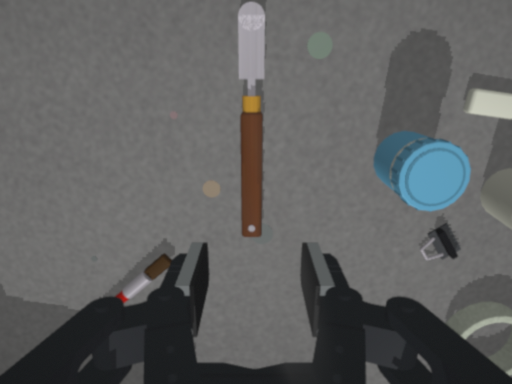

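The knife handle is at (252,112–236), centred at (252,174), measuring 107.6 × 16.5 mm, which is consistent. Gripping it.

```bash
python3 -m jog '[{"x":0.001,"y":-0.003,"z":0.04,"ax":0,"ay":0,"az":0},{"x":0.001,"y":-0.003,"z":0.08,"ax":0,"ay":0,"az":0},{"x":0.001,"y":-0.003,"z":0.11,"ax":0,"ay":0,"az":0},{"x":0.001,"y":-0.003,"z":0.13,"ax":0,"ay":0,"az":0},{"x":0.001,"y":-0.003,"z":0.14,"ax":0,"ay":0,"az":0},{"x":0.001,"y":-0.003,"z":0.146,"ax":0,"ay":0,"az":0},{"x":0.001,"y":-0.003,"z":0.146,"ax":0,"ay":0,"az":0},{"x":0.001,"y":-0.003,"z":0.146,"ax":0,"ay":0,"az":0}]' 0.5 30
python3 -m jog '[{"x":0,"y":0,"z":0,"ax":0,"ay":0,"az":0},{"x":0,"y":0,"z":0,"ax":0,"ay":0,"az":0},{"x":0,"y":0,"z":0,"ax":0,"ay":0,"az":0},{"x":0,"y":0,"z":0,"ax":0,"ay":0,"az":0},{"x":0,"y":0,"z":0,"ax":0,"ay":0,"az":0},{"x":0,"y":0,"z":0,"ax":0,"ay":0,"az":0},{"x":0,"y":0,"z":0,"ax":0,"ay":0,"az":0}]' 0 30
python3 -m jog '[{"x":0,"y":0,"z":-0.02,"ax":0,"ay":0,"az":0},{"x":0,"y":0,"z":-0.05,"ax":0,"ay":0,"az":0},{"x":0,"y":0,"z":-0.09,"ax":0,"ay":0,"az":0},{"x":0,"y":0,"z":-0.13,"ax":0,"ay":0,"az":0},{"x":0,"y":0,"z":-0.13,"ax":0,"ay":0,"az":0},{"x":0,"y":0,"z":-0.13,"ax":0,"ay":0,"az":0}]'
python3 go.py .5435 .2627 .135 -13.7
python3 - <<'E'
from h import *
im=read_camera("wrist");cv2.imwrite("pics/w8.png",im[:,:,::-1])
E
```

```text
t: 22.2
eef_pos: [0.3927, -0.2147, 0.0051]
tool_rot: [0.001, 0.657, 0.754, 0.0]
contact_force: [0.4, -0.3, -0.7]
gripper_width: 0.501
grasp_force: 0.0
t: 22.9
eef_pos: [0.3925, -0.2149, 0.0052]
tool_rot: [0.001, 0.657, 0.754, 0.0]
contact_force: [-0.4, 0.5, 5.6]
gripper_width: 0.199
grasp_force: 29.5
t: 23.5
eef_pos: [0.3924, -0.2151, 0.1354]
tool_rot: [0.001, 0.657, 0.754, 0.0]
contact_force: [-0.5, 0.5, -0.9]
gripper_width: 0.2
grasp_force: 29.7
t 23.5 pos [ 0.3924 -0.2151  0.1354] shift [ 4.526e-01  2.151e-01 -1.000e-04] turn [0.002 0.002 0.376] q [ 0.75  0.27 -0.44  2.15  0.17  0.75  0.34] w 0.2 F 29.7
```

View pics/w8.png

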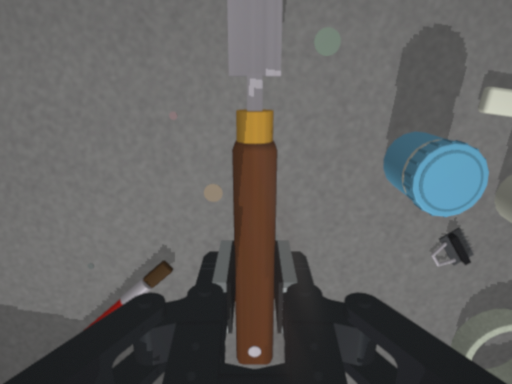

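Held level and straight at a width of 0.2 (17 mm). Carrying it to the rest.

```bash
python3 -m jog '[{"x":0.03,"y":0.014,"z":0,"ax":0,"ay":0,"az":0.03},{"x":0.067,"y":0.032,"z":0,"ax":0,"ay":0,"az":0.06},{"x":0.105,"y":0.05,"z":0,"ax":0,"ay":0,"az":0.09},{"x":0.143,"y":0.068,"z":0,"ax":0,"ay":0,"az":0.12},{"x":0.181,"y":0.086,"z":0,"ax":0,"ay":0,"az":0.15},{"x":0.219,"y":0.104,"z":0,"ax":0,"ay":0,"az":0.18},{"x":0.257,"y":0.122,"z":0,"ax":0,"ay":0,"az":0.22},{"x":0.295,"y":0.14,"z":0,"ax":0,"ay":0,"az":0.25},{"x":0.333,"y":0.158,"z":0,"ax":0,"ay":0,"az":0.29},{"x":0.371,"y":0.176,"z":0,"ax":0,"ay":0,"az":0.32},{"x":0.409,"y":0.194,"z":0,"ax":0,"ay":0,"az":0.35},{"x":0.44,"y":0.209,"z":0,"ax":0,"ay":0,"az":0.376}]'
python3 go.py .5443 .2643 .037 -13.7
python3 -m jog '[{"x":0.011,"y":0.006,"z":0,"ax":0,"ay":0,"az":0},{"x":0.011,"y":0.006,"z":0,"ax":0,"ay":0,"az":0},{"x":0.011,"y":0.006,"z":0,"ax":0,"ay":0,"az":0},{"x":0.011,"y":0.006,"z":0,"ax":0,"ay":0,"az":0}]'
python3 go.py .5435 .2627 .037 -13.7
python3 - <<'E'
from h import *
im=read_camera("wrist");cv2.imwrite("pics/w9.png",im[:,:,::-1])
E
```

```text
t: 24.75
eef_pos: [0.5376, 0.2523, 0.1323]
tool_rot: [-0.001, 0.786, 0.618, -0.001]
contact_force: [0.1, -0.5, -0.8]
gripper_width: 0.2
grasp_force: 29.7
t 24.75 pos [0.5376 0.2523 0.1323] shift [0.0134 0.004  0.0952] turn [-0.003  0.001  0.002] q [-0.17  0.5  -0.49  1.82  0.29  0.9  -1.03] w 0.2 F 29.7
t: 25.15
eef_pos: [0.5465, 0.2569, 0.1335]
tool_rot: [0.0, 0.787, 0.617, -0.001]
contact_force: [-0.6, 0.3, -0.2]
gripper_width: 0.196
grasp_force: 29.7
t 25.15 pos [0.5465 0.2569 0.1335] shift [ 0.0052 -0.0042  0.0965] turn [-0.001  0.002 -0.001] q [-0.18  0.51 -0.48  1.79  0.29  0.91 -1.03] w 0.196 F 29.7
```

View pics/w9.png

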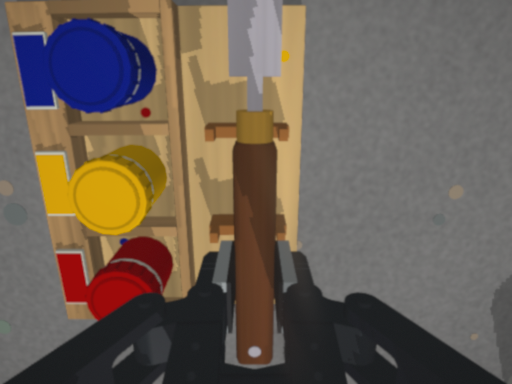

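The knife is above the rest: blocks centred near x=247, knife at 254, so about 4 mm to correct. Lowering.

```bash
python3 -m jog '[{"x":0.004,"y":-0.004,"z":0.03,"ax":0,"ay":0,"az":0},{"x":0.004,"y":-0.004,"z":0.055,"ax":0,"ay":0,"az":0},{"x":0.004,"y":-0.004,"z":0.075,"ax":0,"ay":0,"az":0},{"x":0.004,"y":-0.004,"z":0.088,"ax":0,"ay":0,"az":0},{"x":0.004,"y":-0.004,"z":0.095,"ax":0,"ay":0,"az":0},{"x":0.004,"y":-0.004,"z":0.096,"ax":0,"ay":0,"az":0},{"x":0.004,"y":-0.004,"z":0.096,"ax":0,"ay":0,"az":0}]'
python3 -m jog '[{"x":0,"y":0,"z":0,"ax":0,"ay":0,"az":0},{"x":0,"y":0,"z":0,"ax":0,"ay":0,"az":0},{"x":0,"y":0,"z":0,"ax":0,"ay":0,"az":0},{"x":0,"y":0,"z":0,"ax":0,"ay":0,"az":0}]' 0.45
python3 -m jog '[{"x":0,"y":0,"z":-0.02,"ax":0,"ay":0,"az":0},{"x":0,"y":0,"z":-0.05,"ax":0,"ay":0,"az":0},{"x":0,"y":0,"z":-0.09,"ax":0,"ay":0,"az":0},{"x":0,"y":0,"z":-0.13,"ax":0,"ay":0,"az":0},{"x":-0.04,"y":0,"z":-0.15,"ax":0,"ay":0,"az":0},{"x":-0.08,"y":0,"z":-0.15,"ax":0,"ay":0,"az":0},{"x":-0.12,"y":0,"z":-0.15,"ax":0,"ay":0,"az":0},{"x":-0.12,"y":0,"z":-0.15,"ax":0,"ay":0,"az":0},{"x":-0.12,"y":0,"z":-0.15,"ax":0,"ay":0,"az":0}]'
python3 - <<'E'
from m import *
c=cam("wrist");im=read_camera("wrist");a=im[:,:,::-1]
cv2.imwrite("pics/w10.png",a)
f=lambda u,y:(.4541+.034*.9716+u*.9716+y*.2365, .2844-.034*.2365-u*.2365+y*.9716)
print("rest mid px",pix(c,[*f(.058,0),.048]))
ct,n=comp(hue(im,3,14,90,40,180),pix(c,[*f(.058,0),.048])[0]);p,s,an=rect(c,ct,.047);print("knife",p,s,an,n,"want",f(.058,0),76.3)
E
```

```text
t: 25.9
eef_pos: [0.5444, 0.2642, 0.039]
tool_rot: [0.0, 0.786, 0.618, 0.0]
contact_force: [0.2, 0.1, -0.8]
gripper_width: 0.202
grasp_force: 29.7
t: 26.3
eef_pos: [0.5442, 0.2642, 0.0387]
tool_rot: [0.0, 0.786, 0.618, 0.0]
contact_force: [-0.5, 0.1, 0.2]
gripper_width: 0.451
grasp_force: 0.0
t: 27.2
eef_pos: [0.5158, 0.1466, 0.1886]
tool_rot: [0.0, 0.787, 0.617, 0.0]
contact_force: [0.7, 0.8, -0.5]
gripper_width: 0.449
grasp_force: 0.0
rest mid px [[254.22687312  23.36036287]]
knife [0.54398486 0.24242392] (67.962890625, 51.89057540893555) 54.231236 2373 want (0.5434872000000001, 0.262642) 76.3
```

View pics/w10.png

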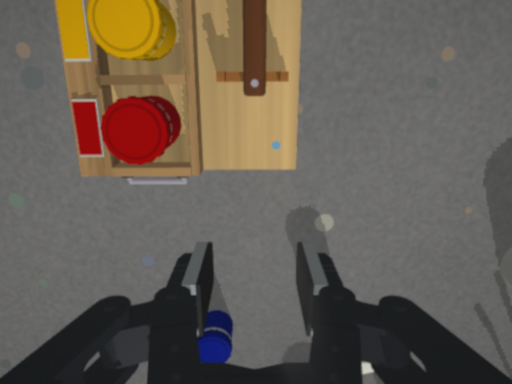

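The handle lies across the near block, its end at (255,95). I'll back off and take one last combined look.

```bash
python3 -m jog '[{"x":-0.04,"y":0,"z":-0.02,"ax":0,"ay":0,"az":0},{"x":-0.08,"y":0,"z":-0.04,"ax":0,"ay":0,"az":0},{"x":-0.12,"y":0,"z":-0.06,"ax":0,"ay":0,"az":0},{"x":-0.16,"y":0,"z":-0.06,"ax":0,"ay":0,"az":0},{"x":-0.2,"y":0,"z":-0.06,"ax":0,"ay":0,"az":0},{"x":-0.24,"y":0,"z":-0.06,"ax":0,"ay":0,"az":0},{"x":-0.28,"y":0,"z":-0.06,"ax":0,"ay":0,"az":0},{"x":-0.32,"y":0,"z":-0.06,"ax":0,"ay":0,"az":0},{"x":-0.32,"y":0,"z":-0.06,"ax":0,"ay":0,"az":0},{"x":-0.32,"y":0,"z":-0.06,"ax":0,"ay":0,"az":0}]'
python3 - <<'E'
from m import *
s=read_camera("side");t=read_camera("top");cs=cam("side")
f=lambda u,y:(.4541+.034*.9716+u*.9716+y*.2365, .2844-.034*.2365-u*.2365+y*.9716)
A=s[190:384,170:340]; B=t[120:290,90:260]
r=lambda x,n:cv2.resize(x[:,:,::-1],None,fx=n,fy=n,interpolation=2)
a=r(A,3);b=r(B,2.3);cv_=np.zeros((600,800,3),np.uint8);cv_[:min(582,600),:400]=a[:582,:400];cv_[:391,405:796]=b[:,:391]
cv2.imwrite("pics/fin.png",cv_)
for nm,y in(("tail",-.055),("front",.055)):
    print(nm,(pix(cs,[*f(.058,y),.048])[0]-[170,190])*3, (pix(cam("top"),[*f(.058,y),.048])[0]-[90,120])*2.3+[405,0])
print(get_obs()["t"])
E
```

```text
t: 28.25
eef_pos: [0.4411, -0.1628, 0.2483]
tool_rot: [-0.0, 0.786, 0.618, 0.0]
contact_force: [0.8, 0.2, 0.1]
gripper_width: 0.45
grasp_force: 0.0
tail [196.71124721 226.13602038] [619.21067563 180.3117839 ]
front [131.22054732 374.92475988] [521.74322723 156.79612206]
28.35
```

View pics/fin.png

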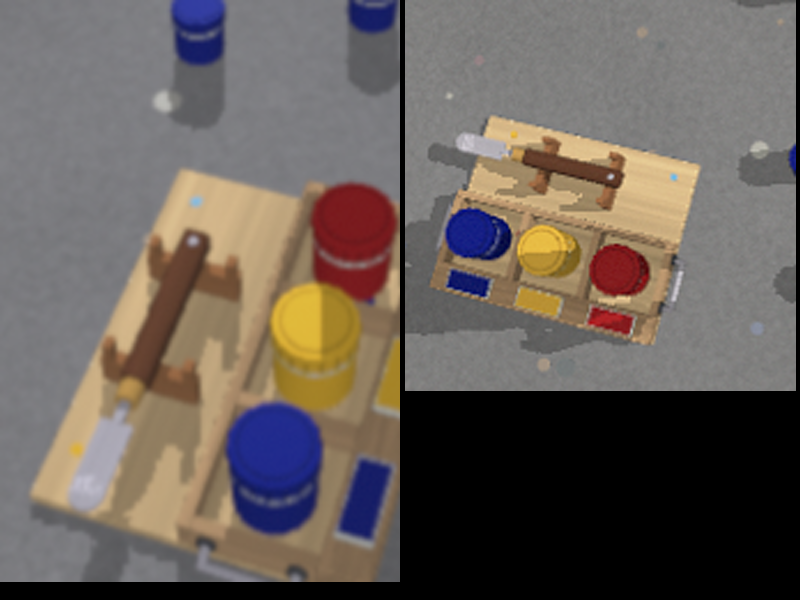

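The knife lies on both blocks. In the side view its handle ends, at (196,233) and (130,380), match the predicted (197,226) and (131,375). All three pots stand upright in their own cells.

```bash
python3 -c "
from station import *
print(hand_in())"
```

```text
the job is handed in; nothing more can be done
None
```

I handed the job in at about 28 s: the blue, yellow and red pots stand in their matching cells, the knife lies across both blocks, and I never touched the sky-blue or open pot; no verdict was returned.

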